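# Seat the sample drawer and hold the chamber lid open

### The job

Push the analysis chamber's open sample drawer fully home until it seats at its detent, then raise the round lid on top of the chamber to 45 degrees so that a colleague can look down at the sample. The lid falls shut by itself: finish while still holding it steady at 45 degrees (about 5 degrees either way is fine), with the drawer still home. Leave the two steel flange pieces and the screwdriver where they are.

Things in the scene. Friction and masses are not known exactly. Their poses are not given: they have to be found in the camera images.
- chamber: the fixed analysis chamber: a grey drawer plinth 194 (x) by 240 (y) by 70 mm high carrying an upright open blue and steel cylinder, 166 mm across, its rim at z = 115 mm. Origin at the underside of the plinth, on the cylinder's axis, on the table top; its x axis points from the drawer's front to the back, y to the left seen from the drawer's front, z up. The drawer's slot is in its -x face. It stands anywhere in a 5 by 24 cm area, turned up to 0.3 rad
- drawer_handle (a point): middle of the drawer's round steel bar handle, 100 mm long along the chamber's y, bar 10 mm thick, its centre line 26 mm in front of the drawer's grey front panel, at z = 50 mm. The panel is 238 mm wide and spans z = 8 to 64 mm. With the drawer home this point is at (-132, 0, 50) mm in the chamber's frame
- drawer (a joint): how far the drawer stands open, m: 0 fully home against its stop, growing as it slides out along the chamber's -x; it starts 35 to 60 mm out. It slides with about 1 N of friction; between 12 and 5 mm a spring detent resists with up to about 5 N more, and below about 3 mm the detent draws it home and keeps it there
- lid_handle (a point): middle of the lid's straight black round bar handle, 12 mm thick, 84 mm long, along the chamber's x axis, its centre line 36 mm above the lid's upper face (legs at both ends, the space beneath is free). With the lid shut it is at (0, -55, 161) mm in the chamber's frame
- lid_hinge (a point): middle of the lid's hinge axis, which lies along the chamber's x axis at the left side of the chamber, at (0, 95, 115) mm in the chamber's frame
- lid (a joint): lid angle, rad: 0 shut and level, growing as its free right edge (the chamber's -y side) rises and swings over to the left; stop at 1.3; 45 degrees is 0.785. The lid is a round aluminium plate 172 mm across and 8 mm thick, upper face at z = 124 mm when shut, centred over the cylinder; 0.4 to 0.65 kg; it falls shut from every angle when let go. Its rim overhangs the steel cylinder by 3 mm
- tall_nipple: bystander: steel flange piece standing upright, foot 86 mm across, tube 52 mm across, 150 mm high; origin under its foot. Beside the chamber, left or right
- short_nipple: bystander: steel flange piece standing upright, foot 86 mm across, 55 mm high; origin under its foot. Beside the chamber, on the other side
- screwdriver: bystander: screwdriver lying on the table to the right of the chamber, beyond the flange piece; x axis along it

How it is judged:
By the outcome, as a careful person would: the job done as asked, in the order asked, and still so for the second after the job is handed in, while the arm keeps its last pose, push and grip.
It also fails if it takes over 58 s, if anything falls off the work surface, if the arm or the gripper's body presses on something with over 40 N, if the wrist force passes 120 N, or if a joint passes its speed limit or range.

### The arm

A 7-joint arm with a two-finger parallel gripper is mounted at the origin on the work surface. World frame = base frame: x ahead of the robot, y to its left, z up, the work surface at z = 0. Lengths are in m, angles in rad, forces in N, time in s.
With the tool pointing down it reaches from about 0.425 to 0.875 m from the base axis. Payload 4.7 kg.
Tool frame: the origin (TCP) lies between the finger pads; the fingertips stand 14 mm ahead of it and the grasp point (between the pads) lies 5 mm behind it; z points along the fingers, y is the line along which they close (so a half turn about z gives the same grasp; the last joint's range is limited). The gripper opens to 87 mm and grips with 3 to 60 N. Pads are 19 mm wide; open, the fingers measure 117 mm over their backs; the gripper's body (75 mm by 190 mm) begins 51 mm behind the grasp point.
Start: joints at [1.246, 0.321, -0.07, 1.45, 0.023, 1.371, -0.057], TCP at [0.216, -0.613, 0.237] pointing down, gripper open.
Joint ranges: [-2.86, 2.86], [-0.3, 2.09], [-1.38, 1.24], [0.06, 2.45], [-1.56, 4.7], [0.09, 2.05], [-2.69, 2.69]. Speed limits (rad/s): [2.57, 2.57, 3.14, 3.14, 3.14, 3.14, 3.14].

### API

Orientations are given as a rotation vector (axis times angle).
In Python, from bench import ctrl gives the robot as it stands.
- The arm moves only by the shell command python3 -m inch 'ROWS' [OPENING] [FORCE]. ROWS is JSON, a list of rows, each a list of 6 numbers: the shift along the world's x, y, z in mm, then the turn, a rotation vector about the world's x, y, z in degrees. In form: [[tx, ty, tz, rx, ry, rz], ...]. A call has 1 to 20 rows; each row is the pose to reach, as a shift and turn from the pose commanded when the call began; what a row does not reach only later rows make up. A row lasts 1/8 s, in which the tool goes at most 62.5 mm and 10.7 degrees, less where a joint would pass 70% of its speed; a pose out of reach is approached as far as the arm can. A call with a gripper value outside its range is refused whole. OPENING is the finger opening in mm, from 0 to 87, set as the call begins (- or left out, the last holds). The fingers move at their own pace and stop on an object; FORCE is the grip in N (left out, the last holds). Time passes only in rows, so rows that repeat a pose let the fingers close. It gives the time, the measured TCP pose, the force, the opening and the grip force at its end, in the units of the state.
- ctrl.get_state(): the state, without advancing time (a new reading comes with each control period).
- ctrl.get_image(name): name is "scene" or "top" or "wrist"; returns (picture, depth): 400x640x3 uint8, red, green, blue; 400x640 float32, m along the optical axis (not along the pixel's ray), 0 where there is no reading.
- ctrl.camera_params(name): a dict with "mtx" (3x3 intrinsics, pixels), "dist_coeffs" ([k1, k2, p1, p2, k3] as OpenCV has them; the pictures are not rectified), "T" (4x4, takes a point from camera to world coordinates). Camera axes: x right, y down, z forward; pixel columns grow to the right and rows downward; lengths in m; the calibration is good to about 2 mm. A picture is of the moment at which its call begins: read the wrist's pose just before it. camera_params takes no time and is no camera call; for the wrist camera it gives the pose at the moment of the call.
- ctrl.close_job(): hands the job in; it is judged then, once.
The state is a dict: "time": time; "joint_positions": joint angles; "qd": joint speeds; "joint_torque": joint torques, N m; "position": TCP position; "tool_rot": TCP orientation; "ft_force": force on the tool from outside, world axes, zero at the start; "torque": the same for the moment, N m; "grip_width": opening from 0.0 (shut) to 1.0 (fully open); "grip_force": force on a finger pad.
Only numpy, scipy, OpenCV 4.12 (cv2) and the standard library are available. Lean on these libraries where they do the work, as an engineer would, in place of code of your own. Each camera call takes 0.05 s, during which the arm holds its last target. There are 200 camera calls.

## Working session

There is one attempt and no reset: what is moved stays moved. The work goes in short steps, Python scripts to look and compute and a shell command to move; the robot and the scene stay as the last step left them, time stands still between calls to the robot, and variables do not carry over. Pictures are saved under pics/ and viewed, at most 10 in all, crops included, and the job is handed in when it is done.

```bash
ls; mkdir -p pics; python3 - <<'E'
from bench import ctrl
import cv2,numpy as np
s=ctrl.get_state();print(s)
for n in("scene","top"):
    im,d=ctrl.get_image(n);p=ctrl.camera_params(n)
    cv2.imwrite(f"pics/{n}0.png",im[...,::-1]);np.savez(f"pics/{n}0.npz",im=im,d=d,**{k:np.array(v) for k,v in p.items()})
    print(n,np.round(p["mtx"],1).tolist(),np.round(p["T"],3).tolist(),p["dist_coeffs"])
E
```

```text
pics
{'time': 0.0, 'joint_positions': array([ 1.24609385,  0.32180922, -0.0700615 ,  1.45167265,  0.02263438,
        1.37078019, -0.05689854]), 'qd': array([ 0.00079721,  0.00051875, -0.00063631, -0.0009659 ,  0.00190241,
        0.00018843,  0.00044243]), 'joint_torque': array([ 3.09441680e-05, -4.91287422e+01, -4.04000301e-01, -3.12528741e+01,
       -6.40635495e-02,  4.37452400e-02,  2.13025046e-04]), 'position': array([ 0.21578934, -0.61258423,  0.23547144]), 'tool_rot': array([-3.09481735e+00, -5.29365795e-01,  7.11567120e-04]), 'ft_force': array([-0.51307339, -0.33035894, -0.3291248 ]), 'torque': array([ 0.00218112, -0.00583119,  0.01426617]), 'grip_force': 0.0, 'grip_width': 1.000602962724065}
scene [[414.2, 0.0, 315.5], [0.0, 414.2, 202.3], [0.0, 0.0, 1.0]] [[-0.766, 0.549, -0.334, 1.028], [0.643, 0.651, -0.403, 0.432], [-0.004, -0.524, -0.852, 1.096], [0.0, 0.0, 0.0, 1.0]] [-0.0944726  0.         0.         0.         0.       ]
top [[480.7, 0.0, 325.7], [0.0, 480.7, 195.7], [0.0, 0.0, 1.0]] [[-0.023, -0.988, 0.152, 0.497], [-1.0, 0.025, 0.01, -0.012], [-0.014, -0.152, -0.988, 1.183], [0.0, 0.0, 0.0, 1.0]] [0.03028963 0.         0.         0.         0.        ]
```

View pics/top0.png

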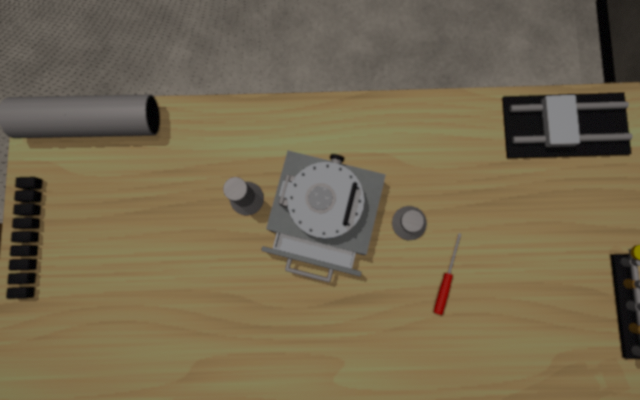

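View pics/scene0.png

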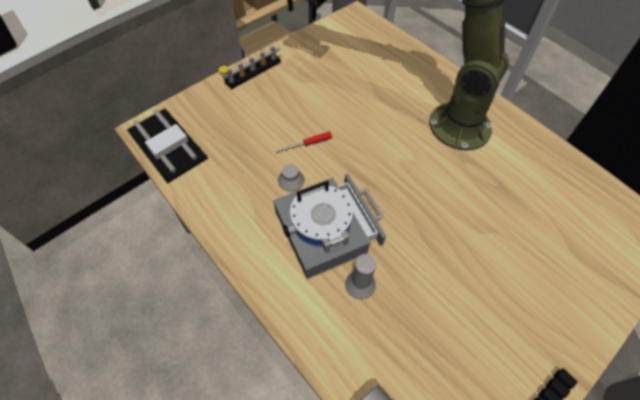

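The top view shows the chamber at about (325,200), with the black lid handle from (355,184) to (347,222). The drawer bar runs from about (288,268) to (332,278). The tall nipple is on the left at (245,195), the short one on the right at (410,223), and the screwdriver further right. The scene view agrees.

```bash
cat > h.py <<'E'
import cv2,numpy as np
def ray(p,uv,z):
    uv=np.array(uv,float).reshape(-1,1,2)
    n=cv2.undistortPoints(uv,p["mtx"],p["dist_coeffs"]).reshape(-1,2)
    T=p["T"];d=np.c_[n,np.ones(len(n))]@T[:3,:3].T
    return (T[:3,3]+d*((z-T[2,3])/d[:,2])[:,None])[:,:2]
E
python3 - <<'E'
from h import *
p=np.load("pics/top0.npz");im=p["im"]
hsv=cv2.cvtColor(im,cv2.COLOR_RGB2HSV)
# lid bar
m=np.zeros(im.shape[:2],np.uint8);m[175:232,338:365]=(hsv[175:232,338:365,2]<45)*255
n,l,st,c=cv2.connectedComponentsWithStats(m);i=1+np.argmax(st[1:,4]);print(st[i])
r=cv2.minAreaRect(np.argwhere(l==i)[:,::-1].astype(np.float32));print("bar",r)
b=cv2.boxPoints(r);w=ray(p,b,.161);print(w,w.mean(0))
print("d handles pts",ray(p,[(288,270),(332,278)],.05))
print("plinth",ray(p,[(288,152),(384,175),(268,232)],.07))
print("nipples",ray(p,[(236,188)],.15),ray(p,[(412,221)],.055))
crop=im[140:290,220:440];cv2.imwrite("pics/c1.png",cv2.resize(crop,None,fx=3.6,fy=3.6,interpolation=2)[...,::-1])
E
```

```text
[344 184  13  41 130]
bar ((349.968994140625, 204.12059020996094), (3.652601718902588, 41.47916793823242), 14.42077350616455)
[[ 0.59269491 -0.03729272]
 [ 0.67900862 -0.06201236]
 [ 0.67682465 -0.0695675 ]
 [ 0.59057378 -0.0447643 ]] [ 0.63477549 -0.05340922]
d handles pts [[ 0.49822807  0.09119201]
 [ 0.47755005 -0.01081702]]
plinth [[ 0.77531597  0.08639229]
 [ 0.71386785 -0.13905112]
 [ 0.58625985  0.13484273]]
nipples [[0.6776129  0.19371064]] [[ 0.60524908 -0.20173598]]
```

View pics/c1.png

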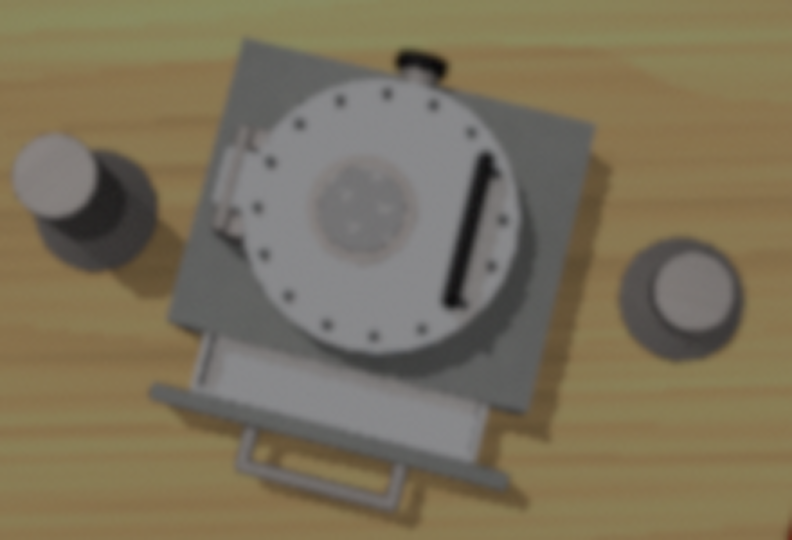

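Estimate: the chamber origin is at about (0.649, 0.000), yaw about -0.268, with the drawer about 35 mm out. I'll move in front of the drawer handle with the fingers shut and take one close look.

```bash
python3 -m inch '[[50,90,0,0,0,-6],[90,180,0,0,0,-12],[140,270,0,0,0,-18],[185,365,0,0,0,-24],[200,420,0,0,0,-30],[210,470,0,0,0,-34.8],[220,530,0,0,0,-34.8],[230,590,0,0,0,-34.8],[240,640,0,0,0,-34.8],[241,666,0,0,0,-34.8],[241,666,0,0,0,-34.8],[241,666,0,0,0,-34.8],[241,666,0,0,0,-34.8],[241,666,0,0,0,-34.8],[241,666,0,0,0,-34.8],[241,666,0,0,0,-34.8],[241,666,0,0,0,-34.8]]' 0 20
python3 - <<'E'
from h import *
from bench import ctrl
p=ctrl.camera_params("wrist");im,d=ctrl.get_image("wrist")
np.savez("pics/w1.npz",im=im,d=d,**{k:np.array(v) for k,v in p.items()})
cv2.imwrite("pics/w1.png",im[...,::-1]);print(np.round(p["T"],3))
E
```

```text
time: 2.22
position: [0.457, 0.0523, 0.2366]
tool_rot: [3.113, -0.422, -0.0]
ft_force: [0.2, -0.1, 0.6]
grip_width: 0.003
grip_force: 0.0
[[-0.265 -0.935 -0.237  0.522]
 [-0.964  0.257  0.064  0.035]
 [ 0.001  0.245 -0.97   0.384]
 [ 0.     0.     0.     1.   ]]
```

View pics/w1.png

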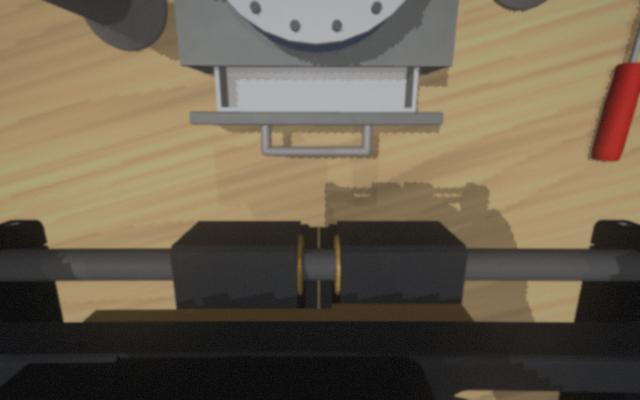

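The wrist view shows the bar level in the image from (263,152) to (371,152), and the plinth's front edge at row 66. The yaw is right.

```bash
python3 - <<'E'
from h import *
p=np.load("pics/w1.npz")
a=ray(p,[(263,152),(371,152)],.05);print("bar",a,a.mean(0))
b=ray(p,[(179,66),(455,66)],.07);print("plinth front",b,b.mean(0))
print("panel outer top edge",ray(p,[(191,123),(441,124)],.064))
ex=np.array([.9643,-.2648]);print("open est", (b.mean(0)-a.mean(0))@ex-.132+.097, "O",b.mean(0)+.097*ex)
print("handle local", (a.mean(0)-b.mean(0)-.097*ex)@ex)
E
```

```text
bar [[ 0.49884986  0.09814046]
 [ 0.47017924 -0.00600549]] [0.48451455 0.04606749]
plinth front [[ 0.59167539  0.14247076]
 [ 0.52720615 -0.091949  ]] [0.55944077 0.02526088]
panel outer top edge [[ 0.5433863   0.15209858]
 [ 0.48038454 -0.07340711]]
open est 0.042760944804305326 O [ 6.52977870e-01 -4.24720764e-04]
handle local -0.17476031721430535
```

```bash
python3 -m inch '[[0,0,-50,0,0,0],[0,0,-100,0,0,0],[0,0,-150,0,0,0],[0,0,-180,0,0,0],[0,0,-187,0,0,0],[0,0,-187,0,0,0],[0,0,-187,0,0,0]]'
python3 -m inch '[[4.8,-1.3,0,0,0,0],[9.6,-2.6,0,0,0,0],[14.5,-4,0,0,0,0],[19.3,-5.3,0,0,0,0],[24.1,-6.6,0,0,0,0],[28.9,-7.9,0,0,0,0],[33.8,-9.3,0,0,0,0],[38.6,-10.6,0,0,0,0],[43.4,-11.9,0,0,0,0],[46.3,-12.7,0,0,0,0],[46.3,-12.7,0,0,0,0],[46.3,-12.7,0,0,0,0]]'
```

```text
time: 3.15
position: [0.4584, 0.053, 0.0511]
tool_rot: [3.113, -0.421, 0.004]
ft_force: [-0.4, 0.5, -0.6]
grip_width: 0.009
grip_force: 0.0
time: 4.65
position: [0.5038, 0.0402, 0.0497]
tool_rot: [-3.113, 0.421, -0.002]
ft_force: [-0.4, 0.7, -0.7]
grip_width: 0.004
grip_force: 0.0
```

```bash
python3 -m inch '[[1,-0.3,0,0,0,0],[2,-0.5,0,0,0,0],[3,-0.8,0,0,0,0],[4,-1.1,0,0,0,0],[4,-1.1,0,0,0,0],[4,-1.1,0,0,0,0]]'
python3 -m inch '[[1,-0.3,0,0,0,0],[2,-0.5,0,0,0,0],[3,-0.8,0,0,0,0],[4,-1.1,0,0,0,0],[4,-1.1,0,0,0,0],[4,-1.1,0,0,0,0]]'
```

```text
time: 5.4
position: [0.5073, 0.0391, 0.0496]
tool_rot: [3.113, -0.421, -0.0]
ft_force: [-0.1, 0.4, -0.7]
grip_width: 0.003
grip_force: 0.0
time: 6.15
position: [0.5079, 0.039, 0.0492]
tool_rot: [3.112, -0.419, -0.012]
ft_force: [-10.6, 2.3, 8.7]
grip_width: 0.003
grip_force: 5.3
```

```bash
python3 - <<'E'
from h import *
from bench import ctrl
a,_=ctrl.get_image("wrist");b,_=ctrl.get_image("scene")
b=cv2.resize(b[160:300,260:420],(640,560),interpolation=2)
np.savez("pics/w2.npz",im=a,**{k:np.array(v) for k,v in ctrl.camera_params("wrist").items()})
cv2.imwrite("pics/w2.png",cv2.resize(np.vstack([a,np.zeros((0,640,3),np.uint8)]),(640,400))[...,::-1]);cv2.imwrite("pics/s2.png",b[...,::-1])
E
```

```text
(no output)
```

View pics/w2.png

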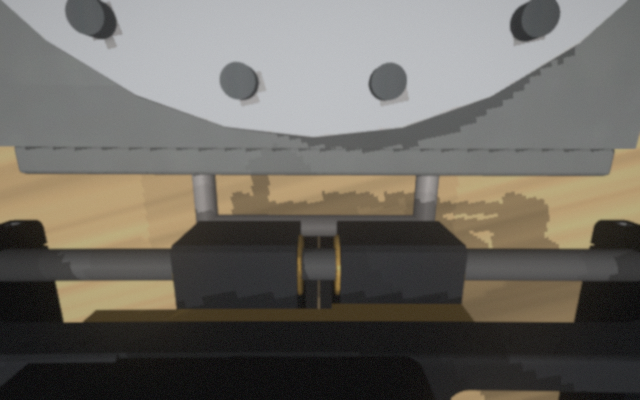

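View pics/s2.png

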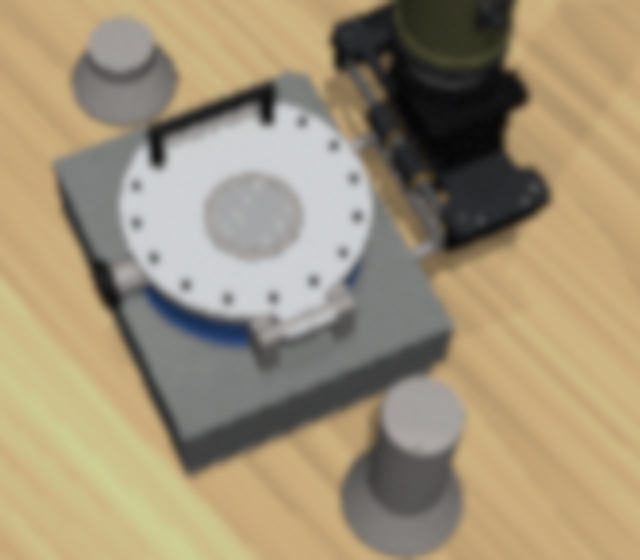

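The drawer now looks home: the plinth edge is at row 149, and the panel lies right under it with its outer edge at row 173. I'll check the gap by ray.

```bash
python3 - <<'E'
from h import *
p=np.load("pics/w2.npz");ex=np.array([.9643,-.2648])
P=ray(p,[(320,148)],.07)[0];Q=ray(p,[(320,173)],.064)[0]
print("plinth-panel outer",(P-Q)@ex,"handle->plinth",(P-ray(p,[(320,222)],.05)[0])@ex,P+.097*ex)
print(ray(p,[(30,148),(610,148)],.07))
E
python3 -m inch '[[1,-0.3,0,0,0,0],[2,-0.5,0,0,0,0],[2,-0.5,0,0,0,0]]'
```

```text
plinth-panel outer 0.010701938586217274 handle->plinth 0.0363615013731998 [ 0.65348829 -0.00141483]
[[ 0.58822435  0.12845689]
 [ 0.5311229  -0.08028114]]
time: 6.62
position: [0.5081, 0.039, 0.049]
tool_rot: [3.112, -0.419, -0.018]
ft_force: [-15.1, 3.1, 13.5]
grip_width: 0.005
grip_force: 7.7
```

The drawer is home against a firm stop. Next I'll back off, rise, open the fingers and take a close look at the lid bar.

```bash
python3 -m inch '[[-10,3,0,0,0,0],[-24,6.6,0,0,0,0],[-24,6.6,50,0,0,0],[-24,6.6,110,0,0,0],[-24,6.6,170,0,0,0],[-24,6.6,220,0,0,0],[0,-20,250,0,0,0],[30,-50,250,0,0,0],[66,-75,250,0,0,0],[66,-75,250,0,0,0],[66,-75,250,0,0,0],[66,-75,250,0,0,0],[66,-75,250,0,0,0]]' 60 20
python3 - <<'E'
from h import *
from bench import ctrl
p=ctrl.camera_params("wrist");im,d=ctrl.get_image("wrist")
np.savez("pics/w3.npz",im=im,d=d,**{k:np.array(v) for k,v in p.items()})
cv2.imwrite("pics/w3.png",im[...,::-1])
E
```

```text
time: 8.25
position: [0.5789, -0.0367, 0.3001]
tool_rot: [3.113, -0.419, 0.001]
ft_force: [-0.1, 0.1, -0.0]
grip_width: 0.685
grip_force: 0.0
```

View pics/w3.png

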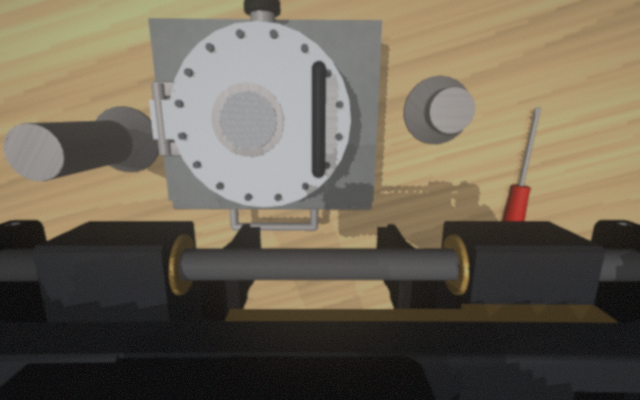

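The lid bar runs from (319,62) to (319,177) and is vertical in the image, so it is aligned with the tool. The drawer shows home at row 210.

```bash
python3 - <<'E'
from h import *
p=np.load("pics/w3.npz")
a=ray(p,[(319,62),(319,177)],.163);c=a.mean(0);print(a,c,np.linalg.norm(a[0]-a[1]),np.arctan2(*(a[0]-a[1])[::-1]))
print("shift mm",(c-np.array([.5789,-.0367]))*1000)
E
```

```text
[[ 0.68070126 -0.06510734]
 [ 0.59068937 -0.04060701]] [ 0.63569532 -0.05285718] 0.09328669231734163 -0.2657518417311386
shift mm [ 56.79531622 -16.15717533]
```

```bash
python3 -m inch '[[30,-8,0,0,0,0],[57,-16,0,0,0,0],[57,-16,0,0,0,0],[57,-16,-50,0,0,0],[57,-16,-100,0,0,0],[57,-16,-130,0,0,0],[57,-16,-144,0,0,0],[57,-16,-144,0,0,0],[57,-16,-144,0,0,0]]'
python3 -m inch '[[0,0,0,0,0,0],[0,0,0,0,0,0],[0,0,0,0,0,0],[0,0,0,0,0,0],[0,0,0,0,0,0],[0,0,0,0,0,0],[0,0,0,0,0,0],[0,0,0,0,0,0]]' 0 25
```

```text
time: 9.43
position: [0.6373, -0.0533, 0.1575]
tool_rot: [-3.113, 0.42, -0.004]
ft_force: [-0.2, 0.2, -0.3]
grip_width: 0.689
grip_force: 0.0
time: 10.42
position: [0.6366, -0.0524, 0.1556]
tool_rot: [-3.112, 0.419, -0.001]
ft_force: [2.3, 2.7, -2.1]
grip_width: 0.126
grip_force: 25.0
```

The bar is gripped. I'll work out the arc rows, with the tool tilting half as much as the lid.

```bash
python3 - <<'E'
import numpy as np
ex=np.array([.9645,-.264]);ey=np.array([.264,.9645])
for t in range(5,46,5):
    a=np.radians(t);f=a/2
    y=-150*np.cos(a)+46*np.sin(a);z=150*np.sin(a)+46*np.cos(a)
    # TCP 5 mm ahead along tool z=(0,-1) rotated by -f: (y,z)=(-sin f,-cos f)
    dy=y+150-5*np.sin(f);dz=z-46+5*(1-np.cos(f))
    print(t,np.round(np.r_[ey*dy,dz,-t/2*ex,0],1).tolist())
E
```

```text
5 [1.2, 4.2, 12.9, -2.4, 0.7, 0.0]
10 [2.6, 9.5, 25.4, -4.8, 1.3, 0.0]
15 [4.3, 15.8, 37.3, -7.2, 2.0, 0.0]
20 [6.3, 23.1, 48.6, -9.6, 2.6, 0.0]
25 [8.6, 31.3, 59.2, -12.1, 3.3, 0.0]
30 [11.0, 40.3, 69.0, -14.5, 4.0, 0.0]
35 [13.7, 50.2, 77.9, -16.9, 4.6, 0.0]
40 [16.6, 60.7, 86.0, -19.3, 5.3, 0.0]
45 [19.7, 71.9, 93.0, -21.7, 5.9, 0.0]
```

Half of the arc first, then a force check.

```bash
python3 -m inch '[[0.6,2,6.5,-1.2,0.3,0],[1.2,4.2,12.9,-2.4,0.7,0],[1.9,6.8,19.2,-3.6,1,0],[2.6,9.5,25.4,-4.8,1.3,0],[3.4,12.6,31.4,-6,1.6,0],[4.3,15.8,37.3,-7.2,2,0],[5.3,19.4,43,-8.4,2.3,0],[6.3,23.1,48.6,-9.6,2.6,0],[6.3,23.1,48.6,-9.6,2.6,0],[6.3,23.1,48.6,-9.6,2.6,0]]'
```

```text
time: 11.68
position: [0.6427, -0.0302, 0.2038]
tool_rot: [2.943, -0.398, -0.033]
ft_force: [4.3, 2.8, -8.2]
grip_width: 0.131
grip_force: 25.0
```

```bash
python3 -m inch '[[1.1,4,5.4,-1.2,0.3,0],[2.3,8.2,10.6,-2.5,0.7,0],[3.5,12.6,15.6,-3.7,1,0],[4.7,17.2,20.4,-4.9,1.4,0],[6,22.1,25,-6.1,1.7,0],[7.4,27.1,29.3,-7.3,2,0],[8.8,32.3,33.5,-8.5,2.3,0],[10.3,37.6,37.4,-9.7,2.7,0],[11.8,43.1,41,-10.9,3,0],[13.4,48.8,44.4,-12.1,3.3,0],[13.4,48.8,44.4,-12.1,3.3,0],[13.4,48.8,44.4,-12.1,3.3,0],[13.4,48.8,44.4,-12.1,3.3,0]]'
python3 - <<'E'
from h import *
from bench import ctrl
from scipy.spatial.transform import Rotation as R
s=ctrl.get_state();g=s["position"]-.005*R.from_rotvec(s["tool_rot"]).as_matrix()[:,2]
ex=np.array([.9645,-.264]);ey=np.array([.264,.9645])
# hinge from closed-grasp fit: bar start (.6366,-.0524)+150 ey, z .115
for h in (np.array([.6366,-.0524])+.15*ey, np.array([.651,-.001])+.095*ey):
    y=(g[:2]-h)@ey;z=g[2]-.115
    print("lid deg",np.degrees(np.arctan2(z,-y)-np.arctan2(46,150)),np.hypot(y,z))
im,d=ctrl.get_image("scene");a=cv2.resize(im[130:300,240:440],(640,544),interpolation=2)
cv2.imwrite("pics/s3.png",a[...,::-1])
im,d=ctrl.get_image("wrist");cv2.imwrite("pics/w4.png",im[...,::-1])
E
```

```text
time: 13.3
position: [0.656, 0.0175, 0.2491]
tool_rot: [2.726, -0.37, -0.071]
ft_force: [2.9, -3.9, -2.6]
grip_width: 0.128
grip_force: 25.0
lid deg 44.377903002208406 0.15793936583229054
lid deg 44.8967691923917 0.15717066664067256
```

View pics/s3.png

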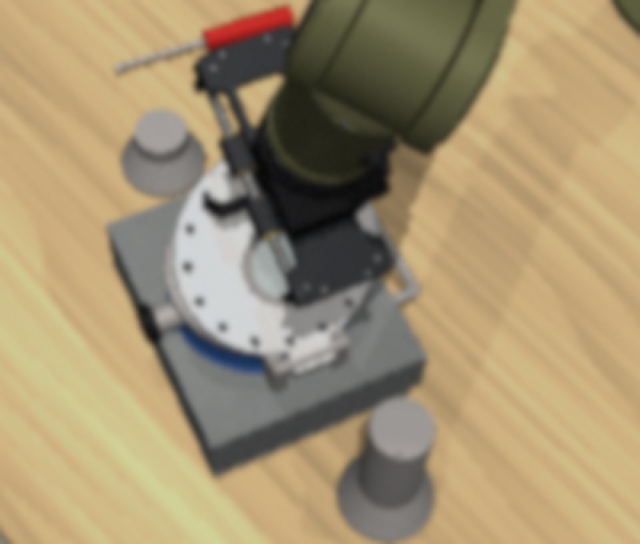

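View pics/w4.png

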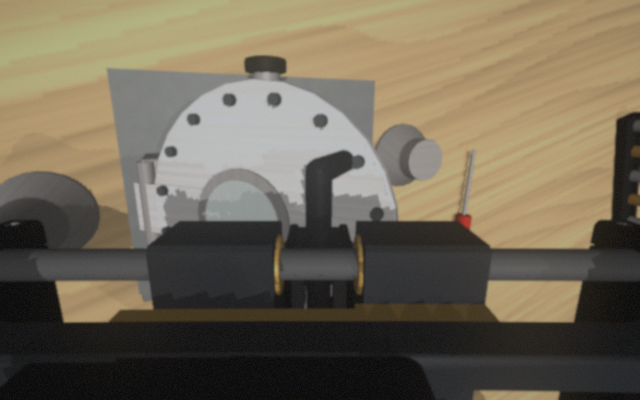

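Both views show the bar held between the pads (around (320,200) in the wrist view). The lid is raised, the drawer bar is still in at the home position, and the bystanders are untouched. The grip geometry gives about 44.5°. I'll hold briefly and then hand in.

```bash
python3 -m inch '[[0,0,0,0,0,0],[0,0,0,0,0,0],[0,0,0,0,0,0],[0,0,0,0,0,0],[0,0,0,0,0,0],[0,0,0,0,0,0]]' && python3 -c "
from bench import ctrl
print(ctrl.close_job())"
```

```text
time: 14.15
position: [0.656, 0.0177, 0.2491]
tool_rot: [2.725, -0.369, -0.071]
ft_force: [1.8, -5.0, -0.5]
grip_width: 0.126
grip_force: 25.0
the job is handed in; nothing more can be done
None
```

The drawer is pushed home against its stop, the lid is held steady at about 45° (about 44.5° by the grip position), the flange pieces and screwdriver were left alone, and the job was handed in at about 14 s; no verdict was returned.

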